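Pack a picked order into a shipping tray

TASK

Pack the order standing on the brown card into the white shipping tray, in one row down the tray's middle: the yellow test-kit box crosswise at the centre of the tray, the red-lidded jar between the kit and the tray's blue end, and the amber bottle between the kit and the white end, so that the kit keeps the two apart, with the magnet cleaner centred on top of the kit. Everything stands the right way up, as it does now; set each thing down rather than letting it drop. The green-lidded jar belongs to another order: leave it, the marker and the roll of tape where they are.

Things in the scene. Friction and masses are not known exactly. Their poses are not given: they have to be found in the camera images.
- tray: Open shipping tray of white corrugated card, fixed, left or right on the bench and turned any way. Outside 158 mm (its x, across) by 298 mm (its y, lengthwise), walls 45 mm high; inside 150 by 270 mm, floor 4 mm thick. The 14 mm thick end wall at +y is blue, the one at -y white; the outside panels on the long sides are blue in the +y half too. Origin: centre of the underside, z up.
- card: Flat brown cardboard sheet, 250 mm (x) by 340 mm (y), 4 mm thick, fixed on the black bench, beside the tray. The five goods stand on it in shuffled places, at least 90 mm from centre to centre. Origin: centre of the underside.
- kit: Water-test-kit box to be packed: rigid yellow box with a white band round its foot and a colour chart on top, 90 mm long (its x) by 56 mm wide (its y) by 60 mm high, about 0.18 kg. Crosswise in the tray means that its long side runs across the tray (kit x along tray x, either way round). Origin: centre of the underside, z up.
- jar_red: Food jar to be packed: white plastic jar with a red label and a red screw lid, upright, 80 mm high; lid 60 mm in diameter from 60 to 80 mm up, body 56 mm in diameter below; about 0.14 kg. Origin: centre of the underside, z up.
- bottle: Additive bottle to be packed: amber glass with a paper label and a black cap, upright, 88 mm high; body 50 mm in diameter up to 62 mm, cap 34 mm in diameter from 68 to 88 mm; about 0.16 kg. Origin: centre of the underside, z up.
- magnet: Aquarium-glass magnet cleaner to be packed: black block with a grey felt underside, 62 mm (its x) by 40 mm (its y) by 29 mm high, on it an upright black grip 46 mm long (x), 18 mm thick (y), from 28 to 54 mm up, with a blue inlay on top; about 0.15 kg. It does not stick to anything here. Origin: centre of the underside, z up.
- jar_green: Bystander on the card: a jar of the same shape and size as the red-lidded one, with a green label and lid; it belongs to another order. Origin: centre of the underside.
- marker: Bystander: white marker pen with a black cap, 135 mm long (its x), 13 mm thick, lying on the bench beyond the work. Origin: centre of the underside.
- tape: Bystander: roll of brown parcel tape lying flat on the bench beyond the work, 100 mm in diameter, 48 mm high. Origin: centre of the underside.
Not all that is in view belongs to the job. Leave any purple look-alike of the magnet alone. Of the things that look like the kit, the smaller one is meant.

How it is judged:
By the outcome, as a careful person would: the job done as asked, in the order asked, and still so for the second after the job is handed in, with the robot touching nothing.
It also fails if it takes over 112 s, if anything falls off the work surface, if the arm or the gripper's body presses on something with over 40 N, if the wrist force passes 120 N, or if a joint passes its speed limit or range.

ROBOT

A 6-joint arm with a two-finger parallel gripper is mounted at the origin on the work surface. World frame = base frame: x ahead of the robot, y to its left, z up, the work surface at z = 0. Lengths are in mm, angles in rad, forces in N, time in s.
With the tool pointing down it reaches from about 275 to 775 mm from the base axis. Payload 14.6 kg.
Tool frame: the origin (TCP) lies where the fingers leave the gripper's body, on its centre line; the fingertips stand 73 mm ahead of it and the grasp point (between the pads) lies 54 mm ahead of it (arm.pinch_z is the distance from the TCP to the grasp point, in mm); z points along the fingers, y is the line along which they close (so a half turn about z gives the same grasp; the last joint's range is limited). The gripper opens to 85 mm and grips with 20 to 120 N. Pads are 22 mm wide; open, the fingers measure 114 mm over their backs; the gripper's body (76 mm by 85 mm) begins 54 mm behind the grasp point. The pads swing forward as they close: fully open they stand 13 mm farther back than shut.
Start: joints at [-1.263, 0.263, -0.048, 1.259, 0, 1.415], TCP at [234.384, -469.78, 303.878] pointing down, gripper open.
Joint ranges: [-2.65, 2.65], [-0.89, 1.7], [-1.18, 1.37], [-2.13, 2.11], [-1.35, 1.29], [-3.14, 3.14]. Speed limits (rad/s): [1.89, 1.89, 2.57, 2.79, 3.14, 3.14].

INTERFACE

Orientations are given as a rotation vector (axis times angle).
In Python, from rig import arm gives the robot as it stands. Calls block until the motion is done:
- arm.reach(position, orientation): joint-space move of the TCP to a pose.
- arm.servo_line(position, speed=150, frame=None): straight line of the TCP; frame=None keeps the orientation; speed is the mean speed in mm/s.
- arm.move_j(angles): joint-space move.
- arm.command_gripper(opening): finger opening in mm; the grip force is fixed at half the most; returns when the fingers have stopped.
- arm.wait(seconds).
- arm.solve_ik(position, orientation): joint angles nearest the present ones, or None.
- arm.state(): the state.
- arm.grab_frame(name): name is "side" or "top"; returns a dict with "pixels" (384x512x3 uint8, red, green, blue), "vfov" (degrees; the focal length in pixels is half the picture's height over the tangent of half this angle, whatever the lens; pixels are square), "cx", "cy" (the principal point, pixels), "R" (3x3) and "t" (3): a world point X has camera coordinates R X + t. Camera axes: x right, y down, z forward; pixel columns grow to the right and rows downward; lengths in mm; the calibration is good to about 2 mm. A picture is of the moment at which its call begins. There is no depth.
A pose or a line that the arm cannot do raises arm.Unreachable and nothing moves.
- arm.job_done(): hands the job in; it is judged then, once.
Trained networks look in a picture, given as the dict that the camera call returned (one of the last four; its "shot" number tells which), for a name from the list of things; names that differ only in an ending like _2 or _b are one class to them, and where a whole thing is asked for, a point or a joint stands for the part that bears it (a point fixed in the world has none). Each returns a list of dicts, best first, with "p" (0 to 1); they miss things now and then, are a little off and sometimes report something else, mostly with a low value. They report only what shows in the picture. A call takes as long as a camera call. They do not tell look-alikes from the thing itself.
- arm.outline_of(picture, thing): "region" (384x512 bool, what is visible of it) and "box" ([left, top, right, bottom] in pixels, round what is visible of it).
- arm.landmark_of(picture, thing): "centre" ([column, row] in pixels: a listed point, or the origin of a listed thing).
The state is a dict: "t": time; "q": joint angles; "dq": joint speeds; "tau": joint torques, N m; "ee_pos": TCP position; "tool_rot": TCP orientation; "contact_force": force on the tool from outside, world axes, zero at the start; "torque": the same for the moment, N m; "opening": finger opening in mm; "finger_force": force on a finger pad.
Only numpy, scipy, OpenCV 4.12 (cv2) and the standard library are available. Lean on these libraries where they do the work, as an engineer would, in place of code of your own. Each camera call takes 0.05 s, during which the arm holds its last target. There are 200 camera calls.

## Working session

There is one attempt and no reset: what is moved stays moved. The work goes in short steps, each a Python script; the robot and the scene stay as the last script left them, time stands still between calls to the robot, and variables do not carry over. Pictures are saved under pics/ and viewed, at most 14 in all, crops included, and the job is handed in when it is done.

```bash
ls; mkdir -p pics; python3 - <<'E'
from rig import arm
import cv2,numpy as np
fs={n:arm.grab_frame(n) for n in("side","top")}
for n,f in fs.items():
    cv2.imwrite(f"pics/{n}0.png",cv2.resize(f["pixels"][...,::-1],None,fx=1.5,fy=1.5,interpolation=cv2.INTER_CUBIC))
    R,t=np.array(f["R"]),np.array(f["t"]); print(n,"cam",(-R.T@t).round(),"fwd",R[2].round(2),f["vfov"],f["cx"],f["cy"])
    for th in "tray card kit jar_red bottle magnet jar_green".split():
        print(n,th,[(np.round(d["centre"]).tolist(),round(d["p"],2)) for d in arm.landmark_of(f,th)],[(np.round(d["box"]).tolist(),round(d["p"],2)) for d in arm.outline_of(f,th)])
print(arm.state())
E
```

```text
pics
side cam [  437. -1029.  1209.] fwd [ 0.06  0.62 -0.78] 42.314735346815915 257.05732996509073 193.93969468344312
side tray [([242.0, 126.0], 0.68)] [([217.0, 92.0, 270.0, 164.0], 0.86)]
side card [([253.0, 238.0], 0.66)] [([202.0, 187.0, 312.0, 296.0], 0.61)]
side kit [([237.0, 279.0], 0.78), ([255.0, 333.0], 0.72), ([268.0, 217.0], 0.54)] [([223.0, 256.0, 260.0, 287.0], 0.89), ([228.0, 303.0, 285.0, 346.0], 0.77)]
side jar_red [([264.0, 218.0], 0.77)] [([220.0, 196.0, 242.0, 219.0], 0.26)]
side bottle [([236.0, 238.0], 0.7)] [([232.0, 216.0, 248.0, 244.0], 0.79), ([205.0, 188.0, 312.0, 295.0], 0.23)]
side magnet [([232.0, 211.0], 0.89), ([182.0, 230.0], 0.62)] [([171.0, 214.0, 193.0, 237.0], 0.86), ([220.0, 195.0, 241.0, 220.0], 0.64)]
side jar_green [([283.0, 246.0], 0.83)] [([267.0, 221.0, 293.0, 256.0], 0.83)]
top cam [ 476.  -52. 1137.] fwd [ 0.05  0.   -1.  ] 50.471318938406235 253.15229997237302 186.74279413615906
top tray [([154.0, 197.0], 0.89)] [([94.0, 164.0, 210.0, 224.0], 0.65)]
top card [([315.0, 191.0], 0.79)] [([248.0, 141.0, 384.0, 246.0], 0.63), ([316.0, 156.0,
[... 575 characters left out ...]
.0, 80.0, 260.0, 126.0], 0.63)]
{'t': 1.5, 'q': array([-1.26333435e+00,  2.63089643e-01, -4.82960089e-02,  1.25939382e+00,
       -2.68843876e-05,  1.41552975e+00]), 'dq': array([-0.00244655,  0.00042552, -0.00061119, -0.00072775, -0.00049138,
        0.00148233]), 'tau': array([ 5.08228404e-03, -6.37427902e+01,  3.84763455e+01,  1.31719098e-03,
        2.50376534e-04, -9.14530062e-06]), 'ee_pos': array([ 234.36278424, -469.7915672 ,  303.88512085]), 'tool_rot': array([ 3.05786489e+00,  7.20380651e-01, -4.00946267e-05]), 'contact_force': array([-0.41687656, -0.3227257 , -0.11773166]), 'torque': array([-0.04288779,  0.0042218 , -0.00911201]), 'finger_force': 0.0, 'opening': 85.39017000351654}
```

View pics/top0.png

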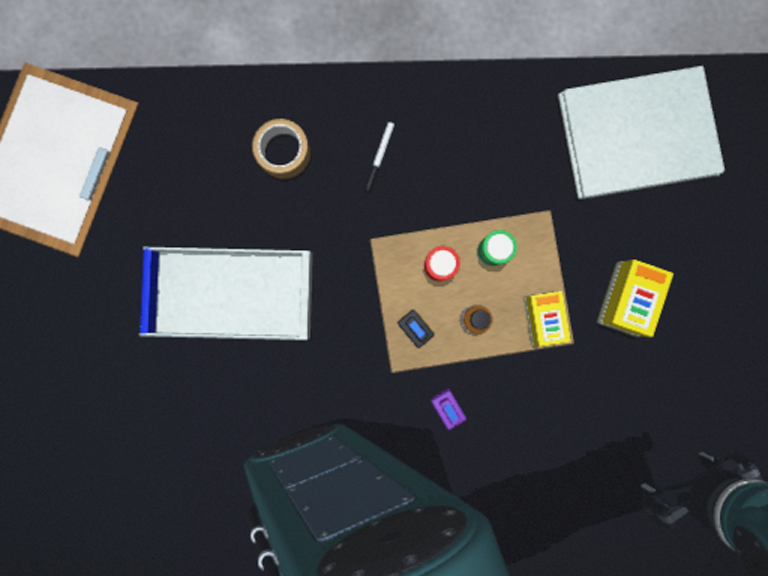

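View pics/side0.png

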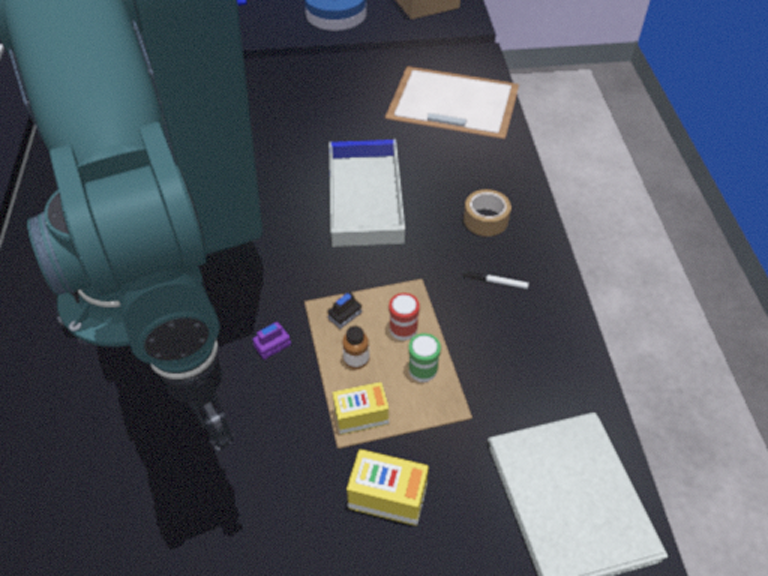

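The top view (shown at 1.5x) has the tray at (225,293), blue end left, and the red jar at (442,263). The bottle is at (478,319), and the green jar at (498,247) stays.
- **Kit candidates:** (549,319), on the card and smaller, and (636,298), off the card and bigger. The one on the card is meant.
- **Magnet candidates:** black at (416,328) on the card, and purple at (449,409) on the bench. The black one is meant.

Next I'll fit poses to both views and confirm with a crop.

```bash
cat > vis.py <<'E'
import numpy as np,cv2
from scipy.optimize import least_squares
def box(x,y,z0,z1): return [[a*x/2,b*y/2,c] for a in(-1,1) for b in(-1,1) for c in(z0,z1)]
def cyl(r,z0,z1): return [[r*np.cos(a),r*np.sin(a),z] for a in np.linspace(0,2*np.pi,32) for z in(z0,z1)]
J=[cyl(28,0,60),cyl(30,60,80)]
M={"tray":[box(158,298,0,45)],"card":[box(250,340,0,4)],"kit":[box(90,56,0,60)],"jar_red":J,"jar_green":J,
 "bottle":[cyl(25,0,62),cyl(17,60,88)],"magnet":[box(62,40,0,29),box(46,18,28,54)]}
def proj(f,X):
    c=np.asarray(X)@np.array(f["R"]).T+np.array(f["t"]); F=f["pixels"].shape[0]/2/np.tan(np.radians(f["vfov"]/2))
    return c[:,:2]/c[:,2:]*F+[f["cx"],f["cy"]]
def hulls(f,name,p):
    x,y,th,z=p;c,s=np.cos(th),np.sin(th);A=np.array([[c,-s,0],[s,c,0],[0,0,1]])
    return [cv2.convexHull(proj(f,np.array(q)@A.T+[x,y,z]).astype(np.float32)) for q in M[name]]
def ground(f,px,z):
    R,t=np.array(f["R"]),np.array(f["t"]);F=f["pixels"].shape[0]/2/np.tan(np.radians(f["vfov"]/2))
    d=R.T@np.array([(px[0]-f["cx"])/F,(px[1]-f["cy"])/F,1]);o=-R.T@t
    return o+d*(z-o[2])/d[2]
def fit(views,name,p0,yaws=(0,.5,1,1.5,2,2.6)):
    """views: [(frame,mask)]; returns x,y,yaw,z, rms px"""
    pts=[]
    for f,m in views:
        cs,_=cv2.findContours(m.astype(np.uint8),cv2.RETR_EXTERNAL,cv2.CHAIN_APPROX_NONE)
        pts.append(max(cs,key=cv2.contourArea)[:,0].astype(float))
    def res(p):
        return np.concatenate([[max(cv2.pointPolygonTest(h,tuple(q),True) for h in hs)-.5 for q in P]
            for (f,_),P in zip(views,pts) for hs in[hulls(f,name,p)]])
    best=None
    for y in yaws:
        r=least_squares(res,[p0[0],p0[1],y,p0[2]],loss="soft_l1",x_scale=[1,1,.03,1],diff_step=1e-3)
        if best is None or r.cost<best.cost: best=r
    return best.x,np.sqrt(np.mean(np.minimum(best.fun**2,9)))
def mask(arm,f,name,px,half=26):
    for d in arm.outline_of(f,name):
        b=d["box"]
        if d["p"]>.3 and b[0]<px[0]<b[2] and b[1]<px[1]<b[3] and np.hypot((b[0]+b[2])/2-px[0],(b[1]+b[3])/2-px[1])<15: return np.array(d["region"]),"net"
    m=np.zeros(f["pixels"].shape[:2],np.uint8)
    cv2.grabCut(np.ascontiguousarray(f["pixels"]),m,(int(px[0]-half//2-3),int(px[1]-half//2-6),half+6,half+12),np.zeros((1,65)),np.zeros((1,65)),5,cv2.GC_INIT_WITH_RECT)
    return (m&1)>0,"cut"
E
python3 - <<'E'
from rig import arm
from vis import *
import json
px={"tray":((150,195),(245,130)),"card":((315,194),(258,240)),"kit":((366,213),(240,272)),"jar_red":((295,175),(269,211)),"bottle":((319,213),(237,231)),"magnet":((277,219),(230,207)),"jar_green":((332,165),(283,238))}
T,S=arm.grab_frame("top"),arm.grab_frame("side")
imT,imS=[cv2.resize(f["pixels"][...,::-1],None,fx=3,fy=3,interpolation=cv2.INTER_CUBIC) for f in(T,S)]
out={}
for n,(a,b) in px.items():
    (ma,ka),(mb,kb)=mask(arm,T,n,a),mask(arm,S,n,b)
    g=ground(T,a,30); z0=0 if n in("tray","card") else 4
    r=[]
    for v in([(T,ma),(S,mb)],[(T,ma)],[(S,mb)]):
        p,e=fit(v,n,[g[0],g[1],z0],yaws=(0,.15,-.15) if n in("tray","card") else (0,) if "jar" in n or n=="bottle" else (0,.5,1,1.5,2,2.6)); r.append((p.round(2).tolist(),round(e,2)))
    print(n,ka,kb,*r); out[n]=r[0][0]
    for f,im in((T,imT),(S,imS)):
        for h in hulls(f,n,out[n]): cv2.polylines(im,[(h*3+1).astype(int)],True,(0,0,255) if n!="jar_red" else (255,0,0),1)
json.dump(out,open("poses.json","w"))
cv2.imwrite("pics/ctop.png",imT[400:800,700:1400]); cv2.imwrite("pics/cside.png",imS[270:870,580:980])
cv2.imwrite("pics/c.png",np.hstack([imT[430:810,700:1160],cv2.resize(imS[540:900,580:900],None,fx=1.05,fy=1.05)[:380,:336]]))
cv2.imwrite("pics/ctray.png",np.hstack([imT[450:700,250:660],cv2.resize(imS[250:520,620:850],(213,250))]))
E
```

```text
tray net net ([517.84, 226.09, -0.04, 0.0], np.float64(0.86)) ([517.25, 225.33, -0.05, 0.0], np.float64(0.78)) ([519.81, 228.31, -0.04, 0.0], np.float64(0.73))
card net net ([514.79, -220.98, 0.14, 0.0], np.float64(1.21)) ([513.55, -220.48, 0.13, 0.0], np.float64(1.21)) ([516.22, -221.54, 0.14, 0.0], np.float64(1.13))
kit net net ([460.58, -349.6, 3.28, 5.12], np.float64(0.49)) ([459.59, -346.24, 0.15, 17.36], np.float64(0.38)) ([461.7, -350.44, 0.13, 6.43], np.float64(0.33))
jar_red net net ([560.93, -159.38, 0.02, 2.95], np.float64(0.82)) ([562.7, -163.11, -0.06, -31.87], np.float64(0.36)) ([570.45, -101.26, 0.0, -73.06], np.float64(0.49))
bottle net net ([462.03, -222.31, -0.04, 4.08], np.float64(0.51)) ([460.17, -228.36, 0.01, -33.47], np.float64(0.3)) ([463.34, -208.59, 0.34, -15.62], np.float64(0.33))
magnet net net ([447.52, -115.19, 0.67, 3.59], np.float64(0.48)) ([446.65, -115.08, 0.67, 8.82], np.float64(0.39)) ([448.86, -81.52, 0.68, -39.94], np.float64(0.29))
jar_green net net ([586.97, -260.86, 0.01, 4.01], np.float64(0.65)) ([590.82, -271.24, -0.0, -48.72], np.float64(0.34)) ([590.76, -245.71, 0.37, -18.1], np.float64(0.36))Traceback (most recent call last):
  File "<stdin>", line 19, in <module>
    return _nx.concatenate(arrs, 1, dtype=dtype, casting=casting)
           ~~~~~~~~~~~~~~~^^^^^^^^^^^^^^^^^^^^^^^^^^^^^^^^^^^^^^^
ValueError: all the input array dimensions except for the concatenation axis must match exactly, but along dimension 0, the array at index 0 has size 380 and the array at index 1 has size 378
```

View pics/ctop.png

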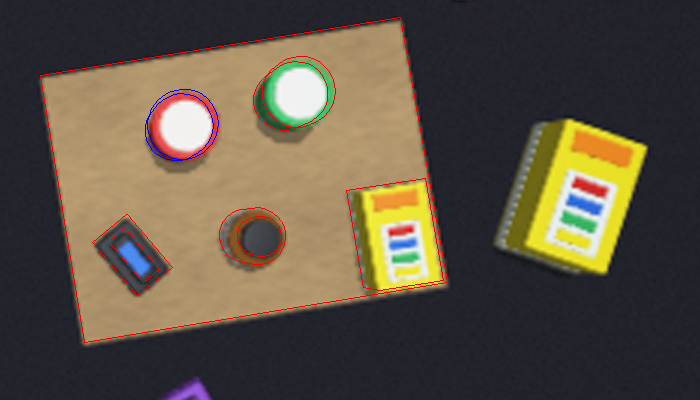

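View pics/cside.png

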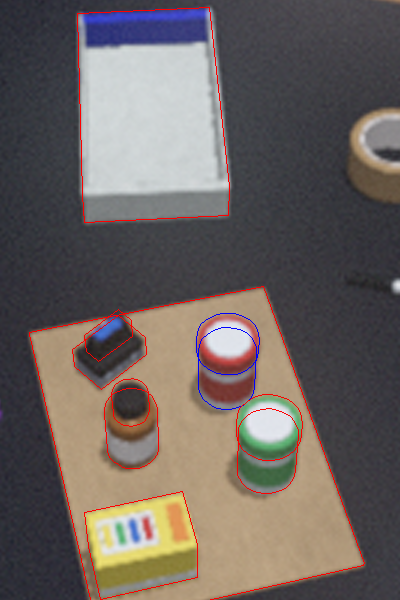

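The overlay confirms the identities: small kit at crop (397,237), black magnet at (132,257), large kit (572,197) and purple block (190,390) left alone. The jar and bottle hulls are slightly off because the solver's difference step was too small near zero. I'll fix that and refit with a free height.

```bash
python3 - <<'E'
s=open('vis.py').read()
a=s.index("    best=None"); b=s.index("def mask")
s=s[:a]+'''    sc=np.array([20,20,.3,20]); best=None
    for y in yaws:
        q0=np.array([p0[0],p0[1],y,p0[2]]); P=lambda u:q0+(u-1)*sc
        r=least_squares(lambda u:res(P(u)),np.ones(4),loss="soft_l1",diff_step=.02)
        if best is None or r.cost<best[0]: best=(r.cost,P(r.x),r.fun)
    return best[1],np.sqrt(np.mean(np.minimum(best[2]**2,9)))
'''+s[b:]
open('vis.py','w').write(s)
E
cat > look.py <<'E'
from rig import arm
from vis import *
import vis,json,copy
def look(px,png,crops,hs=(1,)):
    T,S=arm.grab_frame("top"),arm.grab_frame("side")
    imT,imS=[cv2.resize(f["pixels"][...,::-1],None,fx=3,fy=3,interpolation=cv2.INTER_CUBIC) for f in(T,S)]
    out={}
    for n,(a,b) in px.items():
        (ma,ka),(mb,kb)=mask(arm,T,n,a),mask(arm,S,n,b)
        g=ground(T,a,30); flat=n in("tray","card")
        M0=vis.M[n]; best=None
        for h in hs:
            vis.M[n]=[(np.array(q)*[1,1,h]).tolist() for q in M0]
            p,e=fit([(T,ma),(S,mb)],n,[g[0],g[1],0 if flat else 4],yaws=(0,) if flat or "jar" in n or n=="bottle" else (0,.6,1.2,1.8,2.4))
            print(n,ka,kb,"h%.2f"%h,p.round(2).tolist(),"rms %.2f"%e)
            if best is None or e<best[1]: best=(p,e)
            if h==1:
                for f,im in((T,imT),(S,imS)):
                    for hh in hulls(f,n,p): cv2.polylines(im,[(hh*3+1).astype(int)],True,(0,0,255) if "red" not in n else (255,0,0),1)
        vis.M[n]=M0
        out[n]=best[0].tolist()
    (a,b,c,d),(e,f,g,h)=crops
    A,B=imT[b:d,a:c],imS[f:h,e:g]; H=max(len(A),len(B))
    cv2.imwrite(png,np.hstack([cv2.copyMakeBorder(i,0,H-len(i),0,0,cv2.BORDER_CONSTANT) for i in(A,B)]))
    return out
E
python3 - <<'E'
from look import *
px={"tray":((150,195),(245,130)),"card":((315,194),(258,240)),"kit":((366,213),(240,272)),"jar_red":((295,175),(269,211)),"bottle":((319,213),(237,231)),"magnet":((277,219),(230,207)),"jar_green":((332,165),(283,238))}
o=look(px,"pics/f1.png",((750,420,1180,760),(590,280,920,880)),hs=(.85,.92,1,1.08))
json.dump(o,open("poses.json","w"))
E
```

```text
tray net net h0.85 [518.03, 225.12, -0.05, 4.6] rms 0.57
tray net net h0.92 [518.01, 225.15, -0.05, 2.69] rms 0.55
tray net net h1.00 [517.99, 225.22, -0.05, 0.44] rms 0.57
tray net net h1.08 [517.99, 225.38, -0.04, -2.25] rms 0.64
card cut net h0.85 [534.03, -109.11, 0.2, -181.55] rms 2.87
card cut net h0.92 [534.46, -110.13, 0.2, -180.32] rms 2.86
card cut net h1.00 [533.68, -109.57, 0.2, -181.04] rms 2.87
card cut net h1.08 [533.95, -109.74, 0.2, -180.96] rms 2.87
kit net net h0.85 [460.4, -349.67, 0.15, 10.63] rms 0.77
kit net net h0.92 [460.42, -349.61, 0.15, 8.18] rms 0.65
kit net net h1.00 [460.43, -349.52, 0.15, 5.41] rms 0.60
kit net net h1.08 [460.48, -349.39, 0.15, 2.6] rms 0.65
jar_red net net h0.85 [560.69, -160.91, 0.09, 11.91] rms 0.82
jar_red net net h0.92 [560.78, -160.82, -0.2, 8.66] rms 0.68
jar_red net net h1.00 [560.88, -160.7, 0.09, 4.95] rms 0.64
jar_red net net h1.08 [560.91, -160.6, -0.01, 0.76] rms 0.72
bottle cut net h0.85 [461.48, -221.41, 0.16, 9.01] rms 0.94
bottle cut net h0.92 [461.53, -221.39, -0.0, 5.77] rms 0.83
bottle cut net h1.00 [461.59, -221.35, -0.11, 2.11] rms 0.81
bottle cut net h1.08 [461.5, -221.28, 0.14, -1.23] rms 0.87
magnet net net h0.85 [447.02, -115.45, 0.69, 7.46] rms 0.45
magnet net net h0.92 [447.04, -115.41, 0.69, 5.58] rms 0.42
magnet net net h1.00 [447.04, -115.37, 0.69, 3.47] rms 0.47
magnet net net h1.08 [447.06, -115.29, 0.7, 1.57] rms 0.58
jar_green net net h0.85 [586.95, -262.01, 0.18, 13.61] rms 0.62
jar_green net net h0.92 [586.99, -261.88, -0.15, 10.31] rms 0.52
jar_green net net h1.00 [587.04, -261.72, 0.05, 6.39] rms 0.58
jar_green net net h1.08 [587.06, -261.64, 0.86, 1.92] rms 0.75
```

View pics/f1.png

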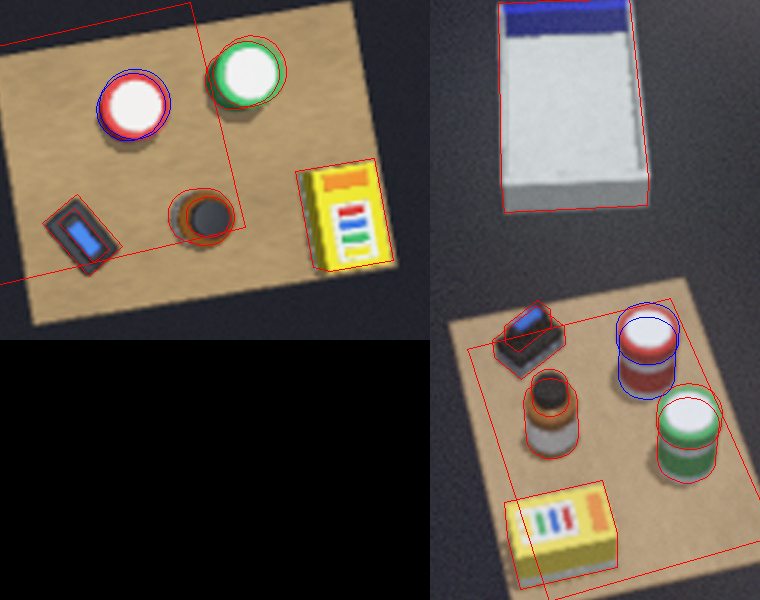

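The refit agrees across both views: bases at about 4 mm, the card top, and heights match the text. The side crop shows every outline on its object. The card fit came from a bad cut, but I don't need it. Starting with the kit.

```bash
cat > act.py <<'E'
from rig import arm
import numpy as np,cv2,json
P=json.load(open("poses.json")); TX,TY,TH=P["tray"][:3]
def intray(dx,dy): c,s=np.cos(TH),np.sin(TH); return np.array([TX+c*dx-s*dy,TY+s*dx+c*dy])
def rot(phi):
    c,s=np.cos(phi),np.sin(phi); return cv2.Rodrigues(np.array([[-s,c,0],[c,s,0],[0,0,-1]]).T.copy())[0].ravel()
def best(xy,z,phi):
    c=[(abs(q[5]),p) for p in(phi,phi+np.pi,phi-np.pi) for q in[arm.solve_ik([*xy,z],rot(p))] if q is not None]
    return rot(min(c)[1])
def say(m):
    s=arm.state(); print(m,"t %.1f"%s["t"],"tcp",s["ee_pos"].round(1),"F",s["contact_force"].round(1),"open %.1f ff %.1f"%(s["opening"],s["finger_force"]))
def down(xy,z,fmax=6,speed=60):
    """straight down to z, the last 12 mm slowly; stop on contact"""
    arm.servo_line([*xy,z+12],150); f0=arm.state()["contact_force"][2]
    for zz in np.arange(z+10,z-.1,-2):
        arm.servo_line([*xy,zz],speed)
        if arm.state()["contact_force"][2]-f0>fmax: say("early contact"); return False
    return True
def pick(xy,phi,z,hover,pre=85):
    xy=list(xy)
    if abs(arm.state()["opening"]-pre)>3: arm.command_gripper(pre)
    arm.reach([*xy,hover],best(xy,hover,phi))
    ok=down(xy,z); say("at pick")
    if not ok: return False
    arm.command_gripper(0); arm.wait(.2); say("gripped")
    arm.servo_line([*xy,hover],200); say("lifted"); return True
def place(xy,phi,z,hover,rel,up=None):
    """z: expected TCP z at touch-down"""
    xy=list(xy); fr=best(xy,hover,phi)
    try: arm.servo_line([*xy,hover],300,fr)
    except arm.Unreachable: print("reach"); arm.reach([*xy,hover],fr)
    arm.servo_line([*xy,z+6],150); arm.wait(.2); f0=arm.state()["contact_force"][2]
    for zz in np.arange(z+5,z-4.1,-1):
        arm.servo_line([*xy,zz],20); d=arm.state()["contact_force"][2]-f0
        if d>2.5: break
    print("df %.1f"%d); say("down")
    arm.command_gripper(rel); say("released")
    arm.servo_line([*xy,up or hover],200)
E
python3 - <<'E'
from act import *
x,y,th,_=P["kit"]
z=4+40+arm.pinch_z; print(arm.pinch_z)
if pick((x,y),th+np.pi/2,z,z+115): place(intray(0,0),TH+np.pi/2,z,z+115,80)
say("end")
E
```

```text
53.900000000000006
at pick t 7.5 tcp [ 460.4 -349.5   97.8] F [ 0.8 -0.1  0.1] open 85.3 ff 0.0
gripped t 8.1 tcp [ 460.5 -349.6   98.2] F [-0.6  0.8  5.4] open 55.2 ff 63.9
lifted t 8.8 tcp [ 460.1 -349.3  211.8] F [ 0.4  0.8 -1.6] open 55.1 ff 63.5
df 6.2
down t 13.4 tcp [518.1 225.2  98.2] F [-0.9 -1.5  5. ] open 55.0 ff 64.0
released t 13.8 tcp [518.  225.2  97.8] F [ 0.1 -0.3  0.2] open 80.0 ff 0.0
end t 14.5 tcp [517.6 225.  211.9] F [ 0.3  0.5 -0.2] open 80.1 ff 0.0
```

```bash
python3 - <<'E'
from act import *
x,y,_,_=P["jar_red"]
z=4+70+arm.pinch_z
if pick((x,y),TH,z,z+115): place(intray(0,83),TH,z,z+115,82)
say("end")
x,y,_,_=P["bottle"]
z=4+43+arm.pinch_z
if abs(arm.state()["opening"]-82)<5 and pick((x,y),TH,z,z+115,82): place(intray(0,-83),TH,z,z+115,76)
say("end")
arm.reach([400,-60,260],best([400,-60],260,TH))
E
```

```text
at pick t 18.5 tcp [ 560.8 -160.7  127.8] F [ 0.5 -0.4  0.7] open 84.9 ff 0.0
gripped t 19.1 tcp [ 560.9 -160.8  128.4] F [-1.7  1.4  6.2] open 58.7 ff 63.2
lifted t 19.8 tcp [ 560.6 -160.5  241.8] F [ 0.1  0.2 -1.4] open 58.4 ff 64.4
df 7.2
down t 25.7 tcp [521.9 308.2 128.4] F [-1.1 -1.5  5.8] open 58.5 ff 64.9
released t 26.1 tcp [521.8 308.1 127.9] F [ 0.2 -0.3 -0.7] open 82.3 ff 0.0
end t 26.8 tcp [521.5 307.9 241.9] F [-0.4  0.2  0. ] open 82.2 ff 0.0
at pick t 31.1 tcp [ 461.5 -221.3  100.8] F [-0.5  0.3  0. ] open 82.1 ff 0.0
gripped t 31.7 tcp [ 461.6 -221.4  101.3] F [-2.   1.3  8.6] open 48.5 ff 61.2
lifted t 32.4 tcp [ 461.3 -221.1  214.9] F [-0.2  0.6 -2.5] open 48.2 ff 62.1
df 8.2
down t 38.3 tcp [514.3 142.2 101.3] F [-1.9  0.3  7. ] open 48.6 ff 62.8
released t 38.6 tcp [514.2 142.2 100.8] F [ 0.8 -0.2  1. ] open 76.2 ff 0.0
end t 39.4 tcp [513.9 142.2 215. ] F [-0.7 -0.6  0.4] open 76.4 ff 0.0
```

Three are placed. Checking the tray before stacking the magnet.

```bash
python3 - <<'E'
from look import *
import vis
P=json.load(open("poses.json")); TX,TY,TH=P["tray"][:3]; c,s=np.cos(TH),np.sin(TH)
T,S=arm.grab_frame("top"),arm.grab_frame("side")
px={n:[tuple(proj(f,[[TX-s*d,TY+c*d,40]])[0]) for f in(T,S)] for n,d in(("kit",0),("jar_red",83),("bottle",-83))}
px["magnet"]=[(277,219),(230,207)]
o=look(px,"pics/f2.png",((230,420,640,740),(590,220,940,720)))
json.dump({**P,**{"now_"+k:v for k,v in o.items()}},open("poses.json","w"))
for k,v in o.items():
    d=np.array(v[:2])-[TX,TY]; print(k,"tray frame",(c*d[0]+s*d[1]).round(1),(-s*d[0]+c*d[1]).round(1),"yaw",round(v[2]-TH,3))
E
```

```text
kit net cut h1.00 [517.34, 224.96, -0.07, 5.25] rms 1.24
jar_red net net h1.00 [522.47, 309.22, -0.04, 4.52] rms 0.91
bottle net net h1.00 [515.09, 144.06, -0.05, 7.54] rms 0.57
magnet net net h1.00 [447.05, -115.15, 0.69, 6.14] rms 0.75
kit tray frame -0.7 -0.2 yaw -0.023
jar_red tray frame 0.6 84.2 yaw 0.002
bottle tray frame 0.7 -81.1 yaw -0.003
magnet tray frame -55.5 -343.2 yaw 0.733
```

View pics/f2.png

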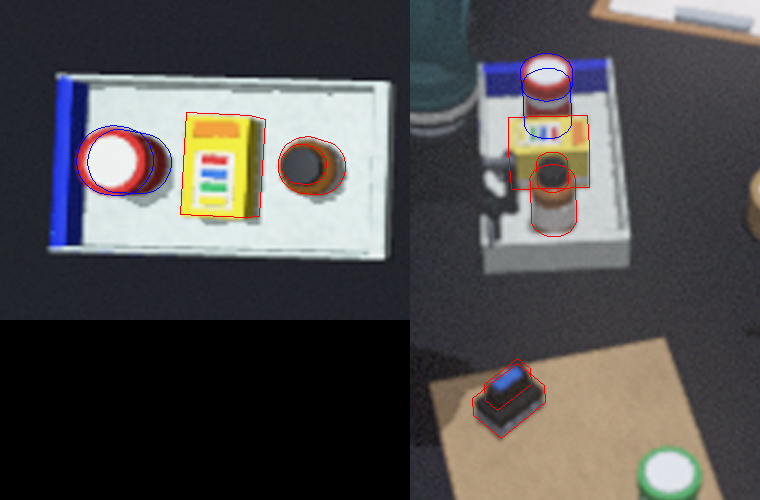

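The row is right: the kit is at about (−1,0) in the tray frame, the jar at y≈+84 and the bottle at y≈−81, all upright. Now the magnet, gripped on its block, with a small release opening to clear the jar lid.

```bash
python3 - <<'E'
from act import *
x,y,th,_=P["now_magnet"]
z=4+29+arm.pinch_z
if pick((x,y-.1),th+np.pi/2,z,z+130,66):
    if arm.state()["opening"]>33: place(intray(-.4,0),TH+np.pi/2,z+60,z+150,53,z+170)
say("end")
arm.reach([380,-100,300],best([380,-100],300,TH))
f=[arm.grab_frame(n) for n in("top","side")]
A=cv2.resize(f[0]["pixels"][140:250,70:220,::-1],None,fx=3,fy=3,interpolation=3);B=cv2.resize(f[1]["pixels"][70:180,190:300,::-1],None,fx=3,fy=3,interpolation=3)
cv2.imwrite("pics/f3.png",np.hstack([A,B]))
E
```

```text
at pick t 47.0 tcp [ 447.  -115.2   86.8] F [ 0.2 -0.7 -0.2] open 66.2 ff 0.0
gripped t 47.6 tcp [ 447.1 -115.3   87.2] F [-2.2  0.6  7.2] open 39.2 ff 60.9
lifted t 48.4 tcp [ 446.7 -115.1  215.9] F [-0.2  1.5 -1.1] open 38.7 ff 60.4
df 7.4
down t 52.1 tcp [517.7 225.2 147.2] F [-1.2 -0.4  5.2] open 38.5 ff 61.0
released t 52.4 tcp [517.6 225.2 146.8] F [ 0.4  0.1 -0.8] open 52.7 ff 0.0
end t 53.1 tcp [517.4 225.1 255.9] F [ 0.1  0.7 -0.8] open 52.9 ff 0.0
```

View pics/f3.png

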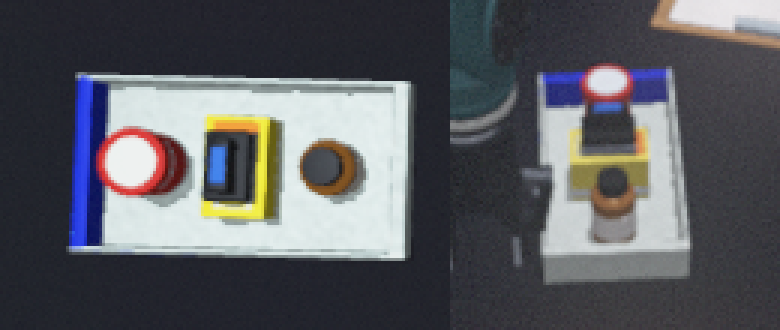

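The picture shows the magnet on the kit at crop (228,167). Allowing for about 9 px of parallax from its height, it is centred on the kit at (233,166). The jar at (132,162) is on the blue side and the bottle at (328,167) on the white side, both upright. Handing in.

```bash
python3 -c "
from rig import arm
print(arm.job_done(), arm.state()['t'])"
```

```text
the job is handed in; nothing more can be done
the job is handed in; nothing more can be done
```

The order is packed and handed in at about 55 s: kit crosswise at the tray centre, red jar on the blue side, bottle on the white side and magnet centred on the kit, with nothing else touched.

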